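# Pack the door knobs into the locked screw-top canister

### The arm

A 6-joint arm with a two-finger parallel gripper is mounted at the origin on the work surface. World frame = base frame: x ahead of the robot, y to its left, z up, the work surface at z = 0. Lengths are in m, angles in rad, forces in N, time in s.
With the tool pointing down it reaches from about 0.25 to 0.85 m from the base axis. Payload 12.5 kg.
Tool frame: the origin (TCP) lies midway between the tips of the shut fingers; the grasp point (between the pads) lies 19 mm behind it; x points along the fingers, y is the direction in which the jaws open and shut, and the axes are right-handed (so a half turn about x gives the same grasp; the last joint's range is limited). The gripper opens to 93 mm and grips with 3 to 60 N. Pads are 15 mm wide; open, the fingers measure 128 mm over their backs; the gripper's body (75 mm by 188 mm) begins 65 mm behind the grasp point.
Start: joints at [1.081, 0.351, 1.652, -0, 1.139, -0.085], TCP at [0.217, 0.506, 0.219] pointing down, gripper open.
Joint ranges: [-2.75, 2.75], [-0.79, 2.1], [0.01, 2.65], [-1.57, 4.71], [0.07, 3.14], [-2.87, 2.87]. Speed limits (rad/s): [2.22, 2.22, 2.79, 3.14, 3.14, 3.14].

### API

Orientations are given as [roll, pitch, yaw] about the fixed x, y, z axes, in that order (R = Rz(yaw) Ry(pitch) Rx(roll)).
In Python, from plant import robot gives the robot as it stands.
- The arm moves only by the shell command python3 -m creep 'ROWS' [FORCE]. ROWS is JSON, one flat list of numbers, 7 for each row, row after row: the shift along the tool's x, y, z in m, then the turn, a rotation vector about the tool's x, y, z in degrees, then the opening, from 0 (shut) to 1 (fully open). In form: [tx, ty, tz, ax, ay, az, hand, tx, ty, tz, ax, ay, az, hand, ...]. A call has 1 to 20 rows; each row shifts and turns the commanded pose from where the row before left it, along the tool's axes as they then stand; what a row does not reach is not made up. A row lasts 1/8 s, in which the tool goes at most 62.5 mm and 10.7 degrees, less where a joint would pass 70% of its speed; a pose out of reach is approached as far as the arm can. A call is refused whole if a number of a shift passes 0.0625 or a number of a turn 10.7, either way. A call with a gripper value outside its range is refused whole. The fingers move at their own pace and stop on an object; FORCE is the grip in N (left out, the last holds). Time passes only in rows, so rows that do not move let the fingers close. It gives the time, the measured TCP pose, the force and the opening at its end, in the units of the state.
- robot.sense(): the state, without advancing time (a new reading comes with each control period).
- robot.snapshot(name): name is "side" or "top"; returns the picture (480x640x3 uint8, red, green, blue); there is no depth.
- robot.camera_model(name): a dict with "mtx" (3x3 intrinsics, pixels), "origin" and "orientation" of the camera in the world. Camera axes: x right, y down, z forward; pixel columns grow to the right and rows downward; lengths in m; the calibration is good to about 2 mm. A picture is of the moment at which its call begins. camera_model takes no time and is no camera call.
- robot.job_done(): hands the job in, once; it reports no verdict.
Trained networks look in the newest picture that a camera, given by its name, has taken for a name from the list of things; names that differ only in an ending like _2 or _b are one class to them, and where a whole thing is asked for, a point or a joint stands for the part that bears it (a point fixed in the world has none). Each returns a list of dicts, best first, with "p" (0 to 1); they miss things now and then, are a little off and sometimes report something else, mostly with a low value. They report only what shows in the picture. A call takes as long as a camera call. They do not tell look-alikes from the thing itself.
- robot.find_in(query, camera): "point" ([x, y, z] in m, in the coordinates of the camera as it stood for that picture, good to about 4 mm: the middle of the surface that is visible of it).
- robot.masks_of(query, camera): "region" (480x640 bool, what is visible of it).
The state is a dict: "time_s": time; "qpos": joint angles; "joint_vel": joint speeds; "joint_efforts": joint torques, N m; "position": TCP position; "orientation": TCP orientation; "wrist_force": force on the tool from outside, world axes, zero at the start; "moment": the same for the moment, N m; "finger_gap": finger opening in m.
Only numpy, scipy, OpenCV 4.12 (cv2) and the standard library are available. Lean on these libraries where they do the work, as an engineer would, in place of code of your own. Each camera call takes 0.05 s, during which the arm holds its last target. There are 200 camera calls.

### The job

Pack up the stall's brass door knobs: slide the red keeper aside and then swing the steel hold-down bar clear of the canister, unscrew the red cap and set it down right way up in the middle of the blue tile, then put every brass door knob that is there inside the white canister. Leave the other goods on the table where they are.

Things in the scene. Friction and masses are not known exactly. Their poses are not given: they have to be found in the camera images.
- carrier: fixed board 170 x 305 x 12 mm carrying a straight white canister (outside dia. 120, inside 105 mm; floor 22, rim 136 mm above the table; a 16 mm dome mid-floor) and, to its +y, a green pedestal (75 x 125 mm, top 180 mm above the table, 90 mm from the canister). Origin on the canister's axis at table height; z up; y points from canister to pedestal
- mouth (a point): centre of the canister's mouth, at the rim, 136 mm above the table. A black sprung seal ring (inside dia. 105, 6 mm thick) lies on the rim under the cap and pushes it up (about 7 N when shut); with the cap off its top stands 26 mm above the rim; it yields when pressed and things pass through it
- keeper (a joint): red sliding keeper on top of the pedestal: 0 = home (as found), blocking the tail of the hold-down bar; slides 42 mm along the carrier's +y, away from the canister; beyond 31 mm the bar is free. Stays where left; 1.5 N friction
- keeper_peg (a point): on the keeper's square red peg (14 x 14 mm, 40 mm tall, sides along the carrier's axes), 18 mm below its top; 232 mm above the table
- holdbar (a joint): steel hold-down bar across the top of the cap, 24 mm wide, 12 mm thick, top 198 mm above the table: 0 = across the cap (as found). With the keeper slid away it swings counterclockwise seen from above, free end towards the carrier's +x, up to 1.45 rad; stays where left (friction 0.12 N m). Clear of the cap from 1.0 rad
- holdbar_peg (a point): on the round black peg (22 mm diameter, 45 mm tall) near the bar's free end, 145 mm from the pivot, 23 mm below the peg's top; 220 mm above the table
- holdbar_pivot (a point): the bar's vertical pivot axis, at the bar's top face; fixed to the carrier, 115 mm from the canister's axis
- cap: loose red screw cap, 153 mm dia., 44 mm high plus a grip bar on top 96 x 22 x 32 mm high; 0.15 kg. Origin: centre of the skirt's underside, 104 mm above the table when shut; x along the grip bar. Unscrews counterclockwise from above by about 4.0 rad in all, rising 4 mm/rad on a stiff thread (up to 0.6 N m); then springs up about 4 mm and lifts off straight up by 40 mm or more
- cap_grip (a point): centre of the cap's grip bar, 62 mm above the cap's origin and 14 mm below the bar's top
- tile: blue ceramic tile 190 x 190 x 6 mm, fixed on the table; origin at the centre of its underside
- knob1: loose brass door knob standing on its round rose: rose 42 mm diameter, 8 mm thick, stem 20 mm diameter, knob 40 mm diameter from 36 to 62 mm above the origin (centre of the underside); z along its axis; about 0.16 kg; 2 to 4 of these are present
- knob2: loose brass door knob standing on its round rose: rose 42 mm diameter, 8 mm thick, stem 20 mm diameter, knob 40 mm diameter from 36 to 62 mm above the origin (centre of the underside); z along its axis; about 0.16 kg; 2 to 4 of these are present
- knob3: loose brass door knob standing on its round rose: rose 42 mm diameter, 8 mm thick, stem 20 mm diameter, knob 40 mm diameter from 36 to 62 mm above the origin (centre of the underside); z along its axis; about 0.16 kg; 2 to 4 of these are present
- knob4: loose brass door knob standing on its round rose: rose 42 mm diameter, 8 mm thick, stem 20 mm diameter, knob 40 mm diameter from 36 to 62 mm above the origin (centre of the underside); z along its axis; about 0.16 kg; 2 to 4 of these are present
- eggcup: bystander, leave alone: small white china egg cup, 42 mm wide, 60 mm high, standing among the door knobs
- spice_jar: bystander, leave alone: amber glass jar with brass lid, 56 mm wide, 100 mm high
- plane: bystander, leave alone: old dark wooden hand plane, 200 x 55 mm
- spirit_level: bystander, leave alone: old wooden spirit level, 240 x 30 x 50 mm
- vase: bystander, leave alone: white china vase, 90 mm wide, 140 mm high
Things that resemble listed ones, but are neither listed nor needed, are in the scene too. What is shaped like the knob1 but purple or turquoise is not meant.

How it is judged:
On the way, in this order (a step that is already met when the one before it is completed fails the run):
1. the red keeper is slid clear of the hold-down bar (value of joint keeper above 0.03 m), for 0.1 s.
2. the hold-down bar is swung clear of the cap (value of joint holdbar above 0.95 rad), for 0.2 s.
3. the cap is unscrewed and lifted off the canister (z of cap in the frame of carrier above 0.14 m), for 0.1 s.
4. the cap lies right way up on the blue tile (horizontal distance between cap and tile below 0.05 m and angle between cap's own z axis and vertical below 0.1 rad and z of cap in the frame of tile between 0 and 0.015 m and linear speed of cap below 0.02 m/s), for 0.2 s.
At the end, for the whole second after the job is handed in: the cap lies right way up (within 0.1 rad) and at rest on the tile, its centre within 50 mm of the tile's; every door knob present is at rest inside the canister, its rose's underside centre within 56 mm of the axis and at least 10 mm below the rim (all of step 4 and horizontal distance between each of knob1, knob2, knob3, knob4 and mouth below 0.056 m and z of each of knob1, knob2, knob3, knob4 in the frame of mouth below -0.01 m and linear speed of each of knob1, knob2, knob3, knob4 below 0.03 m/s); the robot touches nothing.
It fails at once if the vase or the amber jar is knocked over (angle between any of vase, spice_jar's own z axis and vertical above 0.6 rad).
It fails at once if other goods are shoved away (over 60 mm) (distance of any of eggcup, spice_jar, plane, spirit_level, vase from where it was at the start of the episode above 0.06 m).
Of knob1, knob2, knob3, knob4 only 2 to 4 are there at a start; the rules pass over those that are not, and their reading is None.
At some moment in a run one of knob1, knob2, knob3, knob4 may be knocked a few centimetres aside while the robot is not near it.
Once in a run the grip may slacken for a moment while it holds something.
It also fails if it takes over 210 s, if anything falls off the work surface, if the arm or the gripper's body presses on something with over 40 N, if the wrist force passes 120 N, or if a joint passes its speed limit or range.

## Working session

There is one attempt and no reset: what is moved stays moved. The work goes in short steps, Python scripts to look and compute and a shell command to move; the robot and the scene stay as the last step left them, time stands still between calls to the robot, and variables do not carry over. Pictures are saved under pics/ and viewed, on a budget of 14 in all, crops included, one or two more only if the job needs it, and the job is handed in when it is done.

```bash
mkdir -p pics; ls; python3 - <<'E'
from plant import robot
import cv2,numpy as np
s=robot.sense();print({k:np.round(v,3).tolist() for k,v in s.items()})
for c in("side","top"):
    im=robot.snapshot(c);cv2.imwrite(f"pics/a_{c}.png",im[:,:,::-1])
    m=robot.camera_model(c);print(c,m)
    T=np.eye(4)
    for q in["mouth","keeper_peg","holdbar_peg","cap_grip","cap","tile","knob1","eggcup","spice_jar","vase","plane","spirit_level"]:
        print(q,[(np.round(d["point"],3).tolist(),round(d["p"],2)) for d in robot.find_in(q,c)])
E
```

```text
pics
{'time_s': 0.0, 'qpos': [1.081, 0.351, 1.652, -0.0, 1.139, -0.085], 'joint_vel': [0.001, 0.0, 0.001, 0.001, 0.0, -0.001], 'joint_efforts': [0.002, -49.731, -28.526, 0.07, 0.026, -0.0], 'position': [0.216, 0.505, 0.218], 'orientation': [-1.642, 1.57, -2.047], 'wrist_force': [-0.376, 0.053, -0.377], 'moment': [0.045, -0.015, 0.061], 'finger_gap': 0.093}
side {'mtx': array([[492.8646334 ,   0.        , 315.93082145],
       [  0.        , 492.8646334 , 237.6679795 ],
       [  0.        ,   0.        ,   1.        ]]), 'origin': array([ 0.23166093, -0.96543987,  0.86503329]), 'orientation': array([-2.20260861,  0.013106  , -0.35084624])}
mouth [([-0.196, -0.02, 1.398], 0.96), ([0.132, 0.258, 1.024], 0.74)]
keeper_peg [([-0.249, -0.217, 1.406], 0.64), ([0.055, 0.244, 1.059], 0.44), ([0.208, 0.04, 1.326], 0.35), ([-0.192, -0.017, 1.394], 0.22)]
holdbar_peg [([-0.168, -0.145, 1.331], 0.95), ([-0.196, -0.018, 1.398], 0.42), ([-0.154, -0.082, 1.324], 0.4)]
cap_grip [([-0.155, -0.079, 1.319], 0.68)]
cap [([-0.153, -0.082, 1.324], 0.83), ([0.009, 0.28, 0.993], 0.64)]
tile [([0.053, 0.241,
[... 1017 characters left out ...]
202], 0.68)]
cap [([-0.205, 0.068, 1.199], 0.88), ([0.312, 0.089, 1.28], 0.3)]
tile [([0.033, 0.041, 1.348], 0.94)]
knob1 [([0.308, 0.166, 1.273], 0.8), ([0.38, -0.137, 1.317], 0.77), ([0.417, 0.098, 1.281], 0.76), ([0.251, 0.226, 1.262], 0.76), ([0.215, 0.095, 1.285], 0.69), ([-0.203, -0.201, 1.286], 0.68), ([0.212, -0.061, 1.305], 0.63), ([0.325, -0.038, 1.301], 0.62), ([0.313, 0.089, 1.281], 0.49)]
eggcup [([0.27, 0.017, 1.318], 0.69), ([-0.264, 0.048, 1.154], 0.18)]
spice_jar [([-0.128, -0.131, 1.278], 0.57), ([-0.2, 0.064, 1.202], 0.17)]
vase [([-0.203, -0.202, 1.286], 0.93), ([-0.32, 0.092, 1.254], 0.16)]
plane [([0.005, -0.223, 1.348], 0.9)]
spirit_level [([0.216, -0.22, 1.34], 0.72)]
```

View pics/a_side.png

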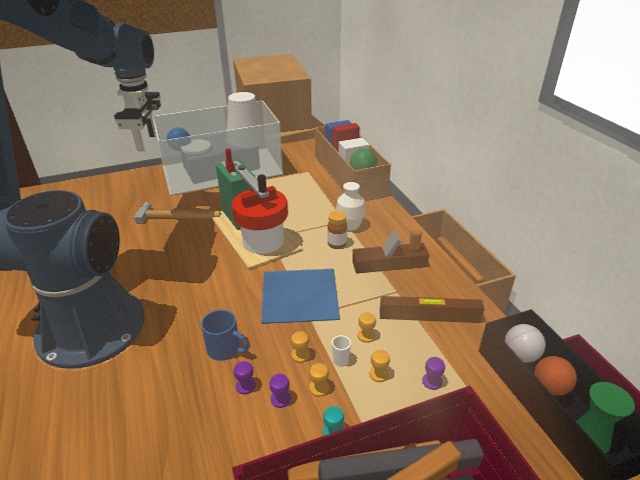

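View pics/a_top.png

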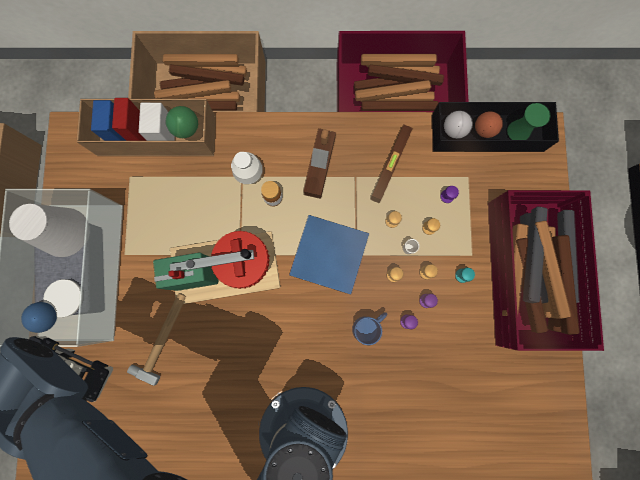

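Four brass knobs sit in top view around (394,218), (431,226), (396,273) and (429,271), with the egg cup at (411,246). The carrier is at about (215,262) and the tile at (330,254). Next I localise these in world coordinates.

```bash
cat > h.py <<'E'
from plant import robot
import cv2,numpy as np
from scipy.spatial.transform import Rotation as R
def cam(c):
    m=robot.camera_model(c);return m["mtx"],np.array(m["origin"]),R.from_euler("xyz",m["orientation"]).as_matrix()
def w(c,p):
    K,o,M=cam(c);return o+M@np.array(p)
def ray(c,uv,z):
    K,o,M=cam(c);d=M@np.linalg.solve(K,[uv[0],uv[1],1]);return o+d*(z-o[2])/d[2]
def proj(c,P):
    K,o,M=cam(c);q=K@(M.T@(np.array(P)-o));return q[:2]/q[2]
def tri(uvs):  # {cam:uv}
    A=np.zeros((3,3));b=np.zeros(3)
    for c,uv in uvs.items():
        K,o,M=cam(c);d=M@np.linalg.solve(K,[*uv,1]);d/=np.linalg.norm(d);Q=np.eye(3)-np.outer(d,d);A+=Q;b+=Q@o
    return np.linalg.solve(A,b)
def find(q,c):
    return [(w(c,d["point"]),d["p"]) for d in robot.find_in(q,c)]
def snap(c,n=None):
    im=robot.snapshot(c)[:,:,::-1].copy()
    if n:cv2.imwrite(f"pics/{n}.png",im)
    return im
def zoom(im,cx,cy,r,k):
    a=im[cy-r*3//4:cy+r*3//4,cx-r:cx+r];return cv2.resize(a,None,fx=k,fy=k,interpolation=cv2.INTER_CUBIC)
def tool():
    s=robot.sense();return np.array(s["position"]),R.from_euler("xyz",s["orientation"]).as_matrix(),s
E
python3 - <<'E'
from h import *
for c in("side","top"):
    snap(c)
    for q in["keeper_peg","holdbar_peg","cap_grip","cap","tile","knob1","eggcup"]:
        print(c,q,[(np.round(p,3).tolist(),round(v,2)) for p,v in find(q,c)])
    for q in ["tile","cap","holdbar_peg"]:
        for d in robot.masks_of(q,c)[:1]:
            m=d["region"];y,x=np.nonzero(m);print(q,"mask",m.sum(),x.mean(),y.mean())
            if q=="tile":
                r=cv2.minAreaRect(np.float32(np.c_[x,y]));print(r,ray(c,r[0],.006))
a=cv2.imread("pics/a_side.png");b=cv2.imread("pics/a_top.png")
cv2.imwrite("pics/z1.png",np.vstack([zoom(a,255,205,65,6)[:, :],zoom(b,215,265,65,6)])[:, :] if 0 else np.hstack([cv2.resize(a[140:260,200:300],(400,480)),cv2.resize(b[210:310,145:285],(400,286)).__class__(0) if 0 else cv2.copyMakeBorder(cv2.resize(b[225:305,150:280],(400,246)),0,234,0,0,0)]))
E
```

```text
side keeper_peg [([0.737, 0.145, 0.093], 0.74), ([0.425, 0.308, 0.212], 0.73), ([0.573, -0.375, 0.05], 0.5), ([0.431, 0.169, 0.055], 0.21)]
side holdbar_peg [([0.466, 0.184, 0.198], 0.66), ([0.426, 0.308, 0.213], 0.52)]
side cap_grip [([0.459, 0.134, 0.153], 0.58), ([0.422, 0.305, 0.216], 0.39)]
side cap [([0.462, 0.142, 0.152], 0.64)]
side tile [([0.496, -0.08, 0.01], 0.85)]
side knob1 [([0.448, -0.367, 0.054], 0.93), ([0.434, -0.266, 0.052], 0.92), ([0.365, -0.359, 0.05], 0.86), ([0.596, -0.266, 0.051], 0.71), ([0.576, -0.373, 0.048], 0.63), ([0.309, -0.303, 0.052], 0.63), ([0.672, -0.433, 0.052], 0.62), ([0.431, 0.172, 0.058], 0.29)]
side eggcup [([0.518, -0.31, 0.042], 0.7), ([0.463, 0.137, 0.151], 0.19)]
tile mask 3865 298.81707632600256 295.94721862871927
((298.8785705566406, 295.389404296875), (51.92061233520508, 78.1480712890625), 87.33700561523438) [ 0.49849653 -0.07727116  0.006     ]
cap mask 1932 259.08643892339546 209.03571428571428
holdbar_peg mask 518 252.55984555984557 179.86293436293437
top keeper_peg [([0.428, 0.302, 0.214], 0.45)]
top holdbar_peg [([0.468, 0.224, 0.198], 0.97)]
top cap_grip [([0.463, 0.16, 0.147], 0.65)]
top cap [([0.457, 0.162, 0.154], 0.84)]
top tile [([0.505, -0.071, 0.004], 0.8)]
top knob1 [([0.576, -0.364, 0.058], 0.77), ([0.438, -0.452, 0.06], 0.71), ([0.369, -0.35, 0.057], 0.69), ([0.6, -0.251, 0.06], 0.67), ([0.449, -0.353, 0.064], 0.66), ([0.675, -0.422, 0.061], 0.62), ([0.311, -0.292, 0.06], 0.49), ([0.437, 0.275, 0.087], 0.44), ([0.739, 0.162, 0.099], 0.3)]
top eggcup [([0.526, -0.307, 0.034], 0.47), ([0.448, -0.351, 0.061], 0.34)]
tile mask 4135 328.8539298669891 254.46045949214027
((328.7594909667969, 254.15676879882812), (66.0958023071289, 64.25776672363281), 17.10272979736328) [ 0.5026142  -0.07194414  0.006     ]
cap mask 2252 240.6651865008881 259.60346358792185
holdbar_peg mask 834 212.66906474820144 260.41007194244605
```

View pics/z1.png

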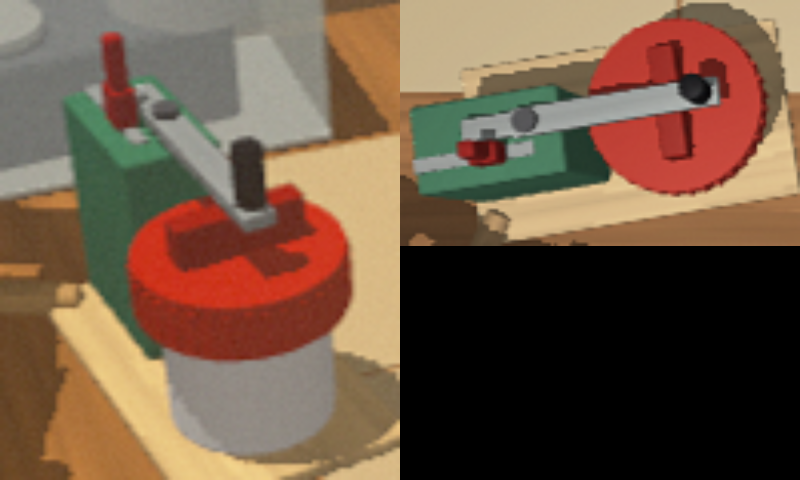

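The crops show the red keeper peg top at side (228,149) and the black bar peg at side (262,176) and top (246,254). The pivot is at side (241,167) and top (191,264).

```bash
python3 - <<'E'
from h import *
r=lambda *a:np.round(ray(*a),3)
print("keeper",r("side",(228,149.5),.25),r("top",(174,274),.245))
print("hpeg",r("side",(261.8,176),.243),r("top",(246.5,253.9),.24))
print("pivot",r("side",(241.2,166.7),.2),r("top",(190.6,263.7),.2))
b=cv2.imread("pics/a_top.png").astype(int);a=cv2.imread("pics/a_side.png").astype(int)
for c,im,(x0,x1,y0,y1) in(("top",b,(200,290,220,300)),("side",a,(225,300,180,225))):
    red=(im[:,:,2]>90)&(im[:,:,2]>2*im[:,:,1])&(im[:,:,2]>2*im[:,:,0]);m=np.zeros_like(red);m[y0:y1,x0:x1]=red[y0:y1,x0:x1]
    ys,xs=np.nonzero(m);h=cv2.convexHull(np.int32(np.c_[xs,ys]));print(c,m.sum(),cv2.fitEllipse(h),cv2.minEnclosingCircle(h))
    if c=="top":
        e=cv2.minEnclosingCircle(h)[0];print(r(c,e,.148), 2*cv2.minEnclosingCircle(h)[1]/456*1.2)
# model fit check
def model(cx,cy,th):
    ex=np.array([np.cos(th),np.sin(th)]);ey=np.array([-ex[1],ex[0]]);return ex,ey
p,T,s=tool();print("tool",np.round(p,3));print(np.round(T,3))
E
```

```text
keeper [0.427 0.31  0.25 ] [0.427 0.306 0.245]
hpeg [0.478 0.14  0.243] [0.476 0.133 0.24 ]
pivot [0.455 0.29  0.2  ] [0.456 0.28  0.2  ]
top 2082 ((239.51321411132812, 259.2052917480469), (56.93967056274414, 58.221614837646484), 94.87161254882812) ((239.4918975830078, 259.6636962890625), 29.260875701904297)
[0.472 0.166 0.148] 0.15400460895739101
side 1685 ((259.65667724609375, 208.245849609375), (44.83427810668945, 57.026817321777344), 81.49178314208984) ((259.5, 207.5), 28.044706344604492)
tool [0.217 0.506 0.219]
[[ 0.     0.394  0.919]
 [ 0.     0.919 -0.394]
 [-1.     0.     0.   ]]
```

```bash
python3 -m creep '[-0.06,0,0,0,0,0,0, -0.06,0,0,0,0,0,0, 0,-0.02,0.047,0,0,0,0, 0,-0.02,0.047,0,0,0,0, 0,-0.02,0.047,0,0,0,0, 0,-0.02,0.047,0,0,0,0, 0,-0.02,0.047,0,0,0,0, 0,-0.02,0.047,0,0,0,0, 0,0,0,9.7,0,0,0, 0,0,0,9.7,0,0,0, 0,0,0,9.7,0,0,0, 0,0,0,9.7,0,0,0, 0,0,0,9.7,0,0,0, 0,0,0,9.7,0,0,0, 0,0,0,0,0,0,0]' 20; cat >> h.py <<'E'
def go(P,psi=None):
    "delta in tool axes to world TCP P; turn deg about tool x"
    p,T,s=tool();d=T.T@(np.array(P)-p);a=np.arctan2(T[1,1],T[0,1]);out=["shift",np.round(d,4).tolist(),"psi",round(a,3),"q6",round(s["qpos"][5],2),"t",s["time_s"]]
    if psi is not None: out+=["turn",round(-np.degrees(psi-a),1)]
    print(*out)
E
python3 -c "
from h import *
go([.431,.283,.218],.148)"
```

```text
time_s: 4.28
position: [0.4285, 0.2842, 0.3386]
orientation: [-1.05, 1.571, -2.469]
wrist_force: [0.0, -0.3, -0.4]
finger_gap: 0.0003
shift [0.1206, 0.0023, 0.0015] psi 0.151 q6 0.34 t 4.275 turn 0.2
```

```bash
python3 -m creep '[0.04,0.002,0,0,0,0,0, 0.04,0,0.001,0,0,0,0, 0.03,0,0,0,0,0,0, 0.01,0,0,0,0,0,0, 0,0,0,0,0,0,0]'
python3 - <<'E'
from h import *
a=snap("side");b=snap("top")
cv2.imwrite("pics/b.png",np.hstack([cv2.resize(a[120:240,190:290],(400,480)),cv2.resize(b[210:330,140:240],(400,480))]))
E
```

```text
time_s: 4.9
position: [0.4308, 0.2836, 0.2189]
orientation: [-1.26, 1.571, -2.679]
wrist_force: [1.3, -0.7, 0.1]
finger_gap: 0.0005
```

View pics/b.png

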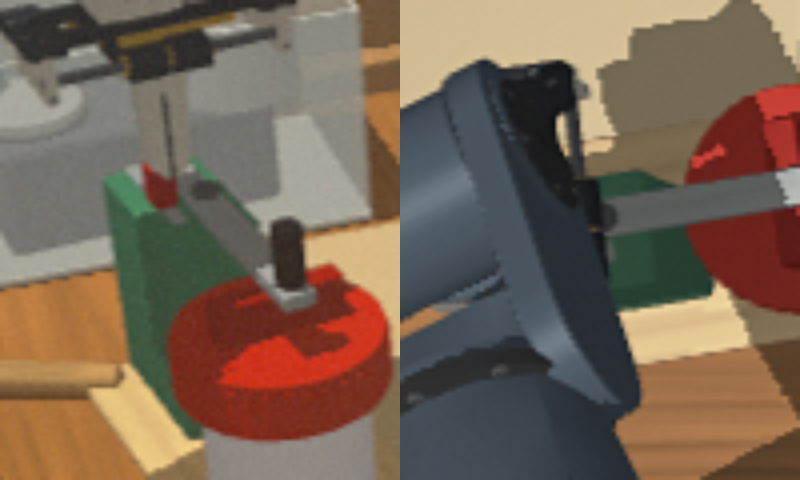

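The shut fingers stand in front of the keeper peg, on its canister side, so I push now.

```bash
python3 -m creep '[0,0,-0.006,0,0,0,0, 0,0,-0.006,0,0,0,0, 0,0,-0.006,0,0,0,0, 0,0,-0.006,0,0,0,0]'; python3 -m creep '[0,0,-0.006,0,0,0,0, 0,0,-0.006,0,0,0,0, 0,0,-0.006,0,0,0,0, 0,0,-0.004,0,0,0,0]';  python3 -m creep '[0,0,-0.003,0,0,0,0, 0,0,0,0,0,0,0]'
```

```text
time_s: 5.5
position: [0.427, 0.3076, 0.2188]
orientation: [0.593, 1.571, -0.827]
wrist_force: [0.0, -2.9, 0.8]
finger_gap: 0.0004
time_s: 6.0
position: [0.4236, 0.3293, 0.2185]
orientation: [-1.267, 1.57, -2.687]
wrist_force: [-1.2, -2.0, 0.9]
finger_gap: 0.0004
time_s: 6.25
position: [0.4233, 0.3322, 0.2186]
orientation: [2.544, 1.57, 1.124]
wrist_force: [0.1, 0.3, -0.5]
finger_gap: 0.0002
```

```bash
python3 -m creep '[0,0,-0.0015,0,0,0,0, 0,0,-0.001,0,0,0,0]';  python3 -m creep '[0,0,0.03,0,0,0,0, -0.06,0,0,0,0,0,0, -0.06,0,0,0,0,0,0.5, 0,0.05,0.05,0,0,0,0.5, 0,0,0.05,0,0,0,0.5, 0,0,0,0,0,0,0.5]'
python3 - <<'E'
from h import *
a=snap("side")
cv2.imwrite("pics/c.png",cv2.resize(a[130:230,190:290],(500,500),interpolation=cv2.INTER_CUBIC))
go([.474,.137,.209],.148)
E
```

```text
time_s: 6.5
position: [0.423, 0.3343, 0.2186]
orientation: [-0.381, 1.571, -1.802]
wrist_force: [0.6, -1.0, 0.3]
finger_gap: 0.0005
time_s: 7.25
position: [0.4859, 0.2161, 0.3387]
orientation: [1.375, 1.57, -0.049]
wrist_force: [-0.7, 1.3, 0.5]
finger_gap: 0.0356
shift [0.1297, -0.0233, 0.0779] psi 0.148 q6 0.19 t 7.3 turn -0.0
```

View pics/c.png

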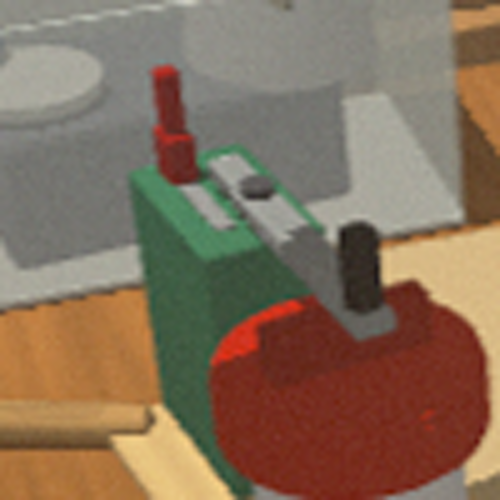

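```bash
python3 - <<'E'
from h import *
p=ray("side",(223.2,144),.25);print(p,(p-ray("side",(228,149.5),.25))@[-.148,.989,0])
go([.480,.137,.209],.148)
E
python3 -m creep '[0,-0.016,0.04,0,0,0,0.5, 0,0,0.038,0,0,0,0.5, 0,0,0,0,0,0,0.5, 0.04,0,0,0,0,0,0.5, 0.03,0,0,0,0,0,0.5, 0,0,0,0,0,0,0.5]'
python3 -c "
from h import *
go([.480,.137,.209],.148);a=snap('side');cv2.imwrite('pics/d.png',cv2.resize(a[90:220,200:320],(480,520),interpolation=cv2.INTER_CUBIC))"
```

```text
[0.42104968 0.35000027 0.25      ] 0.04058883838084438
shift [0.1297, -0.0174, 0.0788] psi 0.148 q6 0.19 t 7.3 turn -0.0
time_s: 8.05
position: [0.4801, 0.1399, 0.2672]
orientation: [-1.636, 1.567, -3.055]
wrist_force: [0.5, 0.8, 0.4]
finger_gap: 0.0464
shift [0.0582, -0.0003, 0.0028] psi 0.151 q6 0.04 t 8.05 turn 0.2
```

View pics/d.png

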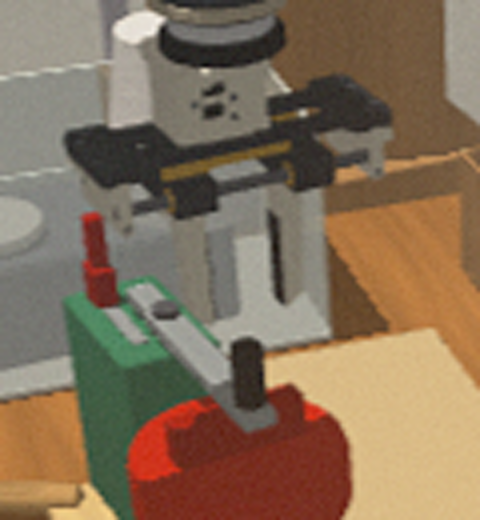

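The keeper moved about 40 mm, and the open jaws are centred above the bar peg. I go down and swing the bar.

```bash
python3 -m creep '[0.03,0,0.002,0,0,0,0.5, 0.028,0,0,0,0,0,0.5, 0,0,0,0,0,0,0.5]' && python3 -m creep '[0,0.0126,-0.0006,-5,0,0,0.5, 0,0.0126,-0.0006,-5,0,0,0.5, 0,0.0126,-0.0006,-5,0,0,0.5, 0,0.0126,-0.0006,-5,0,0,0.5, 0,0.0126,-0.0006,-5,0,0,0.5, 0,0.0126,-0.0006,-5,0,0,0.5, 0,0,0,0,0,0,0.5]'
```

```text
time_s: 8.48
position: [0.4812, 0.1373, 0.2108]
orientation: [-1.671, 1.57, -3.091]
wrist_force: [0.6, -0.0, 0.3]
finger_gap: 0.0465
time_s: 9.35
position: [0.5509, 0.1678, 0.2125]
orientation: [1.148, 1.568, 0.251]
wrist_force: [0.6, -0.0, -0.3]
finger_gap: 0.0464
```

```bash
python3 -m creep '[0,0.0126,-0.0008,-5,0,0,0.5, 0,0.0126,-0.0008,-5,0,0,0.5, 0,0.0126,-0.0008,-5,0,0,0.5, 0,0.0126,-0.0008,-5,0,0,0.5, 0,0.0126,-0.0008,-5,0,0,0.5, 0,0.0126,-0.0008,-5,0,0,0.5, 0,0.0126,-0.0008,-5,0,0,0.5, 0,0.0126,-0.0008,-5,0,0,0.5, 0,0.0126,-0.0008,-5,0,0,0.5,0,0.0126,-0.0008,-5,0,0,0.5, 0,0,0,0,0,0,0.5]'
python3 -c "
from h import *
go([.472,.168,.26],-1.42)"
```

```text
time_s: 10.72
position: [0.6021, 0.2781, 0.2118]
orientation: [0.456, 1.57, 0.43]
wrist_force: [0.1, -0.5, -0.2]
finger_gap: 0.0467
shift [-0.0484, -0.1134, -0.1271] psi 1.545 q6 -1.18 t 10.725 turn 169.9
```

```bash
python3 -m creep '[-0.06,0,0,0,0,0,0.5, -0.06,0,0,0,0,0,0.5, 0,0,0,10,0,0,0.6, 0,0,0,10,0,0,0.6, 0,0,0,10,0,0,0.6, 0,0,0,10,0,0,0.6, 0,0,0,10,0,0,0.6, 0,0,0,10,0,0,0.6, 0,0,0,10,0,0,0.6, 0,0,0,10,0,0,0.6, 0,0,0,10,0,0,0.6, 0,0,0,10,0,0,0.6, 0,0,0,10,0,0,0.6, 0,0,0,10,0,0,0.6, 0,0,0,10,0,0,0.6, 0,0,0,10,0,0,0.6, 0,0,0,10,0,0,0.6, 0,0,0,10,0,0,0.6, 0,0,0,10,0,0,0.6, 0,0,0,0,0,0,0.6]'
python3 -c "
from h import *
go([.472,.168,.26],-1.42);a=snap('side');b=snap('top');cv2.imwrite('pics/e.png',np.hstack([cv2.resize(a[140:240,210:300],(400,444),interpolation=cv2.INTER_CUBIC),cv2.resize(b[210:310,190:280],(400,444),interpolation=cv2.INTER_CUBIC)]))"
```

```text
time_s: 13.22
position: [0.6019, 0.2772, 0.3313]
orientation: [-2.825, 1.57, 0.465]
wrist_force: [-0.6, -0.3, 0.5]
finger_gap: 0.0557
shift [0.0712, 0.0888, 0.1447] psi -1.422 q6 1.78 t 13.225 turn -0.1
```

View pics/e.png

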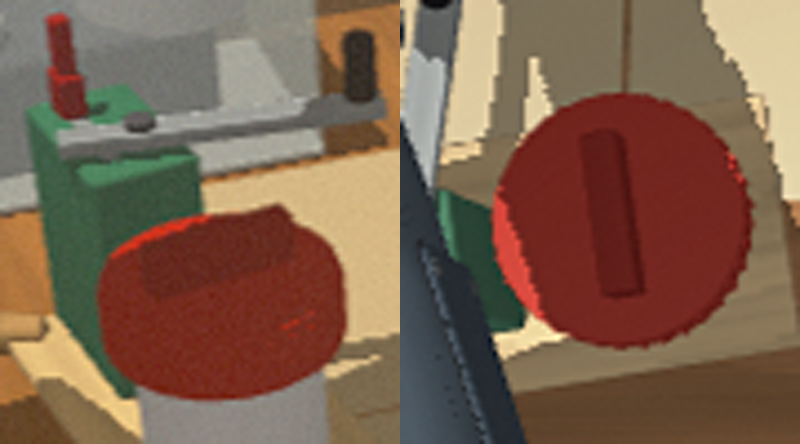

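The bar is swung well clear, and the cap's grip bar is at top pixel (236,258), tilted about 0.12 rad from world x.

```bash
python3 -c "
from h import *
P=ray('top',(236.1,257.9),.18);print(P)
A=ray('top',(190+(597-400)/4.444,210+130/4.44),.18);B=ray('top',(190+(618-400)/4.444,210+297/4.44),.18);d=A-B;print(np.arctan2(d[1],d[0]))
go([.472,.168,.21],-1.446);"
python3 -m creep '[0,0.044,0.0485,0,0,0,0.6, 0,0.044,0.0485,0,0,0,0.6, 0,0,0.0475,0,0,0,0.6, 0.03,0,0,1.3,0,0,0.6, 0.03,0,0,0,0,0,0.6, 0.03,0,0,0,0,0,0.6, 0.02,0,0,0,0,0,0.6, 0,0,0,0,0,0,0.6]'
python3 -c "
from h import *
go([.472,.168,.153],-1.446)"
```

```text
[0.47280912 0.16936627 0.18      ]
0.151164243146281
shift [0.121, 0.0883, 0.1451] psi -1.418 q6 1.78 t 13.325 turn 1.6
time_s: 14.32
position: [0.4755, 0.1734, 0.2199]
orientation: [0.129, 1.569, -2.883]
wrist_force: [-0.9, 0.6, 1.4]
finger_gap: 0.0561
shift [0.0669, 0.0049, 0.004] psi -1.442 q6 1.7 t 14.325 turn 0.3
```

```bash
python3 -m creep '[0.03,0.005,0.003,-1.2,0,0,0.6, 0.03,0,0,0,0,0,0.6, 0,0,0,0,0,0,0.6, 0.007,0,0,0,0,0,0.6, 0,0,0,0,0,0,0.6]'
python3 -c "
from h import *
go([.472,.1685,.153],-1.42)"
python3 -m creep '[0,0,0,0,0,0,0, 0,0,0,0,0,0,0, 0,0,0,0,0,0,0, 0,0,0,0,0,0,0]' 55
```

```text
time_s: 14.95
position: [0.4742, 0.1684, 0.1544]
orientation: [-3.034, 1.57, 0.256]
wrist_force: [0.5, -0.3, -0.1]
finger_gap: 0.0557
shift [0.0014, -0.0004, 0.0021] psi -1.422 q6 1.67 t 14.95 turn -0.1
time_s: 15.45
position: [0.4738, 0.1683, 0.1537]
orientation: [-2.003, 1.571, 1.287]
wrist_force: [-1.1, -0.6, 0.9]
finger_gap: 0.0216
```

```bash
python3 -m creep '[-0.0007,0,0,-8,0,0,0, -0.0006,0,0,-8,0,0,0, -0.0005,0,0,-8,0,0,0, -0.0006,0,0,-8,0,0,0, -0.0005,0,0,-8,0,0,0, -0.0006,0,0,-8,0,0,0, -0.0005,0,0,-8,0,0,0, -0.0006,0,0,-8,0,0,0, -0.0005,0,0,-8,0,0,0, -0.0006,0,0,-8,0,0,0]' 60
python3 -c "
from h import *
go([.472,.1685,.153],-1.42);print(robot.sense()['moment'])"
```

```text
time_s: 16.7
position: [0.4739, 0.1683, 0.1593]
orientation: [2.365, 1.57, 0.772]
wrist_force: [1.2, 0.6, -1.9]
finger_gap: 0.0218
shift [0.0063, -0.0019, -0.0002] psi -0.022 q6 0.27 t 16.7 turn 80.1
[-0.05758841 -0.18477418 -0.44297331]
```

```bash
python3 -m creep '[-0.0007,0,0,-8,0,0,0, -0.0006,0,0,-8,0,0,0, -0.0005,0,0,-8,0,0,0, -0.0006,0,0,-8,0,0,0, -0.0005,0,0,-8,0,0,0, -0.0006,0,0,-8,0,0,0, -0.0005,0,0,-8,0,0,0, -0.0006,0,0,-8,0,0,0, -0.0005,0,0,-8,0,0,0, -0.0006,0,0,-8,0,0,0, -0.0006,0,0,-8,0,0,0, -0.0005,0,0,-8,0,0,0, -0.0006,0,0,-8,0,0,0, -0.0005,0,0,-8,0,0,0, -0.0006,0,0,-8,0,0,0, -0.0005,0,0,-8,0,0,0]' 60
python3 -c "
from h import *
go([.472,.1685,.153],-1.42);print(robot.sense()['moment'])"
```

```text
time_s: 18.7
position: [0.4736, 0.1682, 0.1681]
orientation: [2.407, 1.57, 3.048]
wrist_force: [-0.0, 0.1, -2.7]
finger_gap: 0.0214
shift [0.0151, 0.0012, -0.0011] psi 2.212 q6 -1.96 t 18.7 turn 208.1
[ 0.11182469  0.0230933  -0.21142656]
```

```bash
python3 -m creep '[-0.0006,0,0,-8,0,0,0, -0.0006,0,0,-8,0,0,0, -0.0006,0,0,-8,0,0,0, -0.0006,0,0,-8,0,0,0, -0.0006,0,0,-8,0,0,0, 0,0,0,0,0,0,0]' 60
python3 -c "
from h import *
go([.472,.1685,.153],-1.42);print(robot.sense()['moment'])"
python3 -m creep '[-0.004,0,0,0,0,0,0, -0.004,0,0,0,0,0,0, 0,0,0,0,0,0,0]' 60
```

```text
time_s: 19.45
position: [0.4739, 0.1683, 0.1715]
orientation: [-1.122, 1.571, 0.213]
wrist_force: [-0.6, -0.5, 1.6]
finger_gap: 0.0216
shift [0.0185, 0.0019, -0.0002] psi 2.905 q6 -2.66 t 19.45 turn 247.8
[0.14173689 0.10912847 0.10791408]
time_s: 19.82
position: [0.4739, 0.1683, 0.1796]
orientation: [-1.14, 1.57, 0.194]
wrist_force: [0.3, -0.1, -1.6]
finger_gap: 0.0217
```

```bash
python3 -m creep '[-0.02,0,0,0,0,0,0, -0.03,0,0,0,0,0,0, -0.03,0,0,0,0,0,0, -0.03,0,0,0,0,0,0, -0.03,0,0,8,0,0,0, 0,0,0,8,0,0,0, 0,0,0,8,0,0,0, 0,0,0,8,0,0,0, 0,0,0,8,0,0,0, 0,0,0,8,0,0,0, 0,0,0,8,0,0,0, 0,0,0,8,0,0,0, 0,0,0,8,0,0,0, 0,0,0,8,0,0,0, 0,0,0,0,0,0,0]' 60
python3 -c "
from h import *
go([.501,-.074,.058])"
```

```text
time_s: 21.7
position: [0.4737, 0.1682, 0.3192]
orientation: [-2.826, 1.57, -2.887]
wrist_force: [-0.7, -0.7, -1.1]
finger_gap: 0.0216
shift [0.2612, -0.2401, 0.042] psi 1.51 q6 -1.26 t 21.7
```

Cap is lifted and still held. I move it over the tile, then look before lowering.

```bash
python3 -m creep '[0,-0.04,0.007,0,0,0,0, 0,-0.04,0.007,0,0,0,0, 0,-0.04,0.007,0,0,0,0, 0,-0.04,0.007,0,0,0,0, 0,-0.04,0.007,0,0,0,0, 0,-0.04,0.007,0,0,0,0, 0.04,0,0,0,0,0,0, 0.04,0,0,0,0,0,0, 0.04,0,0,0,0,0,0, 0.04,0,0,0,0,0,0, 0.02,0,0,0,0,0,0, 0.01,0,0,0,0,0,0, 0,0,0,0,0,0,0]' 60
python3 -c "
from h import *
go([.501,-.074,.058])
a=snap('side');cv2.imwrite('pics/f.png',cv2.resize(a[140:350,180:400],(550,525),interpolation=cv2.INTER_CUBIC))"
```

```text
time_s: 23.32
position: [0.5011, -0.0739, 0.1293]
orientation: [3.011, 1.57, 2.951]
wrist_force: [1.1, -0.6, -1.1]
finger_gap: 0.0217
shift [0.0713, -0.0002, -0.0] psi 1.511 q6 -1.75 t 23.325
```

View pics/f.png

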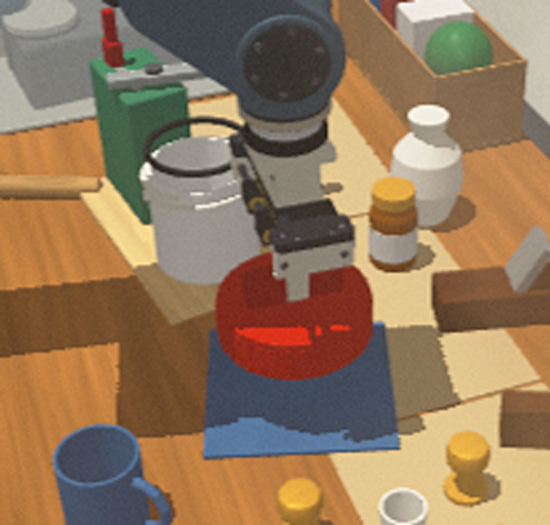

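The cap is held level above the tile, and the canister is open with its ring up. Lowering now.

```bash
python3 -m creep '[0.03,0,0,0,0,0,0, 0.02,0,0,0,0,0,0, 0.01,0,0,0,0,0,0, 0.006,0,0,0,0,0,0, 0.002,0,0,0,0,0,0, 0,0,0,0,0,0,0]' 60;python3 -m creep '[0.002,0,0,0,0,0,0, 0.001,0,0,0,0,0,0]'; python3 -m creep '[0.002,0,0,0,0,0,0, 0,0,0,0,0,0,0]'
```

```text
time_s: 24.12
position: [0.5013, -0.0739, 0.0618]
orientation: [-0.186, 1.57, -0.247]
wrist_force: [0.2, -0.7, -1.0]
finger_gap: 0.0215
time_s: 24.38
position: [0.5011, -0.0739, 0.0584]
orientation: [-0.14, 1.571, -0.201]
wrist_force: [0.7, 0.2, -1.6]
finger_gap: 0.0217
time_s: 24.62
position: [0.501, -0.0738, 0.0562]
orientation: [3.109, 1.571, 3.048]
wrist_force: [0.4, 0.1, -1.8]
finger_gap: 0.0214
```

```bash
python3 -m creep '[0.001,0,0,0,0,0,0, 0,0,0,0,0,0,0]';python3 -m creep '[0.001,0,0,0,0,0,0, 0,0,0,0,0,0,0]'
```

```text
time_s: 24.88
position: [0.5011, -0.0739, 0.0553]
orientation: [-0.664, 1.571, -0.725]
wrist_force: [-0.2, -0.8, -2.0]
finger_gap: 0.0218
time_s: 25.12
position: [0.5012, -0.0739, 0.0548]
orientation: [-0.343, 1.571, -0.404]
wrist_force: [-2.2, -0.4, 5.3]
finger_gap: 0.0219
```

Contact felt, so I release, lift, and look at the knobs.

```bash
python3 -m creep '[0,0,0,0,0,0,0.5, 0,0,0,0,0,0,0.5, -0.01,0,0,0,0,0,0.5, -0.03,0,0,0,0,0,0.5, -0.05,0,0,0,0,0,0.5, -0.06,0,0,0,0,0,0.5, -0.06,0,0,0,0,0,0.5, 0,0.05,-0.02,0,0,0,0.7, 0,0.05,-0.02,0,0,0,0.7, 0,0,0,0,0,0,0.7]'
cat >> h.py <<'E'
def brass(c,im):
    h=cv2.cvtColor(im,cv2.COLOR_BGR2HSV);return cv2.inRange(h,(10,110,110),(25,255,255))
E
python3 - <<'E'
from h import *
for c in("side","top"):
    im=snap(c,"g_"+c)
    for q in["knob1","eggcup","cap"]:
        for p,v in find(q,c):
            uv=proj(c,p).round().astype(int);print(c,q,np.round(p,3),round(v,2),uv,im[uv[1],uv[0]] if 0<=uv[0]<640 and 0<=uv[1]<480 else None)
a=cv2.imread("pics/g_side.png");b=cv2.imread("pics/g_top.png")
cv2.imwrite("pics/g.png",np.hstack([cv2.resize(a[240:440,200:420],(440,400)),cv2.resize(b[180:330,280:430],(400,400))]))
E
```

```text
time_s: 26.38
position: [0.4662, 0.0307, 0.2652]
orientation: [0.416, 1.57, 0.358]
wrist_force: [0.6, -0.7, 0.5]
finger_gap: 0.0644
side knob1 [ 0.436 -0.267  0.051] 0.85 [299 343] [ 60 162 225]
side knob1 [ 0.447 -0.368  0.052] 0.83 [320 377] [ 50 133 185]
side knob1 [ 0.306 -0.305  0.051] 0.73 [244 374] [147  64 128]
side knob1 [ 0.6   -0.263  0.05 ] 0.72 [367 323] [ 65 169 229]
side knob1 [ 0.368 -0.357  0.049] 0.72 [281 385] [155  69 135]
side knob1 [ 0.434 -0.466  0.058] 0.71 [332 418] [161 170  43]
side knob1 [ 0.671 -0.436  0.05 ] 0.69 [434 372] [108  75 112]
side knob1 [ 0.576 -0.374  0.049] 0.55 [379 362] [ 69 179 236]
side eggcup [ 0.765 -0.264  0.042] 0.72 [431 307] [ 47  76 103]
side eggcup [0.47  0.274 0.198] 0.66 [248 169] [157 166 163]
side eggcup [ 0.518 -0.314  0.044] 0.56 [342 351] [131 143 151]
side eggcup [0.417 0.345 0.213] 0.24 [224 157] [ 35  46 168]
side eggcup [0.443 0.207 0.096] 0.17 [248 213] [132 137 143]
side cap [ 0.491 -0.09   0.051] 0.56 [297 286] [ 22  47 209]
side cap [ 0.447 -0.37   0.051] 0.19 [320 378] [ 46 114 160]
top knob1 [ 0.442 -0.255  0.06 ] 0.75 [394 273] [ 98 166 218]
top knob1 [ 0.6   -0.252  0.06 ] 0.72 [392 218] [102 170 218]
top knob1 [ 0.369 -0.348  0.06 ] 0.72 [428 299] [142  81 129]
top knob1 [ 0.576 -0.366  0.056] 0.71 [432 227] [113 199 241]
top knob1 [ 0.677 -0.42   0.059] 0.56 [450 192] [147  65 117]
top knob1 [ 0.44  -0.454  0.061] 0.48 [465 274] [164 169  75]
top knob1 [ 0.309 -0.293  0.061] 0.48 [409 322] [155  88 138]
top knob1 [ 0.449 -0.352  0.06 ] 0.47 [429 271] [103 174 225]
top eggcup [ 0.523 -0.31   0.035] 0.74 [411 246] [222 231 235]
top cap [ 0.494 -0.093  0.051] 0.65 [336 255] [ 61  73 198]
top cap [ 0.524 -0.308  0.037] 0.17 [411 246] [222 231 235]
```

View pics/g.png

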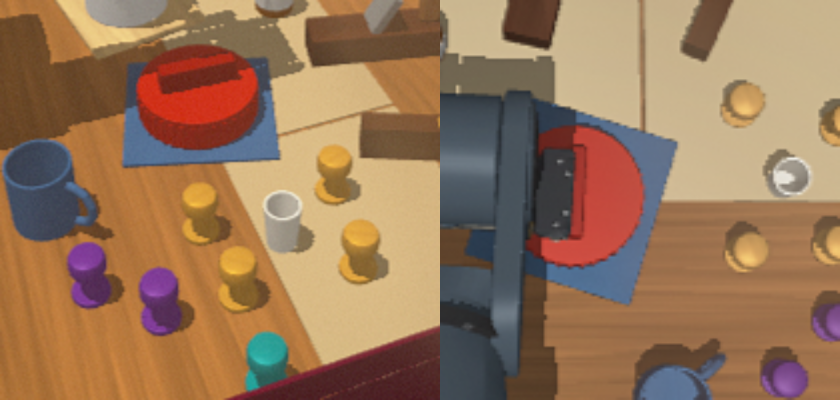

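Cap sits centred on the tile. All four brass knobs are standing: A (.439,-.261), B (.448,-.360), C (.600,-.257), D (.576,-.370).

```bash
cat >> h.py <<'E'
KN=dict(A=(.439,-.261),B=(.448,-.360),C=(.600,-.2575),D=(.576,-.370))
def look(guess,name=None):
    "refine brass head centre near guess using both cameras' colour blobs"
    uv={}
    for c in("side","top"):
        im=snap(c);g=proj(c,[*guess,.049]);n,l,st,ce=cv2.connectedComponentsWithStats(brass(c,im))
        k=[i for i in range(1,n) if st[i,4]>40 and np.hypot(*(ce[i]-g))<22];print(c,[(ce[i].round(1).tolist(),int(st[i,4])) for i in k],"exp",g.round(1))
    return
E
python3 -c "
from h import *
for k in KN: print(k);look(KN[k])
go([.439,-.261,.25])"
python3 -m creep '[0,-0.05,-0.007,0,0,0,0.7, 0,-0.05,-0.007,0,0,0,0.7, 0,-0.05,-0.007,0,0,0,0.7, 0,-0.05,-0.007,0,0,0,0.7, 0,-0.05,-0.007,0,0,0,0.7, 0,-0.04,-0.007,0,0,0,0.7, 0.05,0,0,0,0,0,0.7, 0.05,0,0,0,0,0,0.7, 0,0,0,0,0,0,0.7]'
python3 -c "
from h import *
go([.439,-.261,.03])"
```

```text
A
side [] exp [299.1 341.5]
top [] exp [395.8 274.8]
B
side [] exp [318.8 375. ]
top [] exp [430.6 271.6]
C
side [([366.3, 327.1], 486)] exp [365.8 321.3]
top [([393.2, 219.0], 197)] exp [393.2 219. ]
D
side [([379.3, 365.5], 571)] exp [378.  360.9]
top [([430.9, 226.2], 210)] exp [432.5 227.2]
shift [0.0143, -0.2906, -0.0106] psi 1.51 q6 -1.55 t 27.175
time_s: 28.3
position: [0.4062, -0.2575, 0.1621]
orientation: [2.536, 1.565, 2.475]
wrist_force: [-0.0, 0.8, 0.2]
finger_gap: 0.0651
shift [0.132, -0.002, 0.0336] psi 1.51 q6 -2.17 t 28.3
```

```bash
python3 -m creep '[0,-0.002,0.0335,0,0,0,0.7, 0.05,0,0,0,0,0,0.7, 0.04,0,0,0,0,0,0.7, 0.03,0,0,0,0,0,0.7, 0.012,0,0,0,0,0,0.7, 0,0,0,0,0,0,0.7, 0,0,0,0,0,0,0, 0,0,0,0,0,0,0, 0,0,0,0,0,0,0, 0,0,0,0,0,0,0]' 40;python3 -m creep '[-0.05,0,0,0,0,0,0, -0.06,0,0,0,0,0,0, -0.06,0,0,0,0,0,0, -0.06,0,0,0,0,0,0, 0,0,0,0,0,0,0]'; python3 -c "
from h import *
go([.491,.168,.26])"
```

```text
time_s: 29.55
position: [0.4412, -0.2626, 0.0329]
orientation: [-0.454, 1.57, -0.515]
wrist_force: [-1.0, 1.4, 7.1]
finger_gap: 0.0392
time_s: 30.18
position: [0.4423, -0.2635, 0.2665]
orientation: [-0.574, 1.563, -0.635]
wrist_force: [-0.4, 0.1, -2.3]
finger_gap: 0.0392
shift [0.0048, 0.4337, 0.0223] psi 1.51 q6 -2.14 t 30.175
```

```bash
python3 -m creep '[0,0.05,0.003,0,0,0,0, 0,0.05,0.003,0,0,0,0, 0,0.05,0.003,0,0,0,0, 0,0.05,0.003,0,0,0,0, 0,0.05,0.003,0,0,0,0, 0,0.05,0.003,0,0,0,0, 0,0.05,0.003,0,0,0,0, 0,0.05,0.003,0,0,0,0, 0,0.033,0,0,0,0,0, 0,0,0,0,0,0,0, 0,0,0,0,0,0,0]' 50; python3 -c "
from h import *
go([.4925,.1685,.26]);a=snap('side');cv2.imwrite('pics/i.png',cv2.resize(a[80:270,180:330],(450,570),interpolation=cv2.INTER_CUBIC))"
```

```text
time_s: 31.55
position: [0.4908, 0.1676, 0.2612]
orientation: [-2.723, 1.569, -2.784]
wrist_force: [-0.3, -0.0, -1.9]
finger_gap: 0.0392
shift [0.0012, 0.001, 0.0016] psi 1.51 q6 -1.27 t 31.55
```

View pics/i.png

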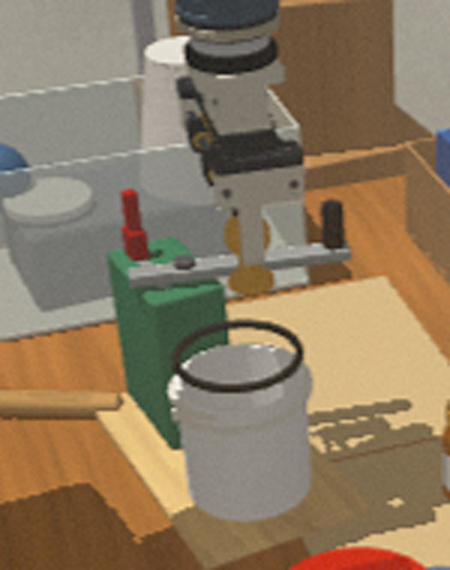

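Knob is held above the open canister. The gripper body must stay above the swung bar's 0.198, so I release at TCP 0.13.

```bash
python3 -m creep '[0.05,0.001,0.001,0,0,0,0, 0.05,0,0,0,0,0,0, 0.02,0,0,0,0,0,0, 0.01,0,0,0,0,0,0, 0,0,0,0,0,0,0]';python3 -m creep '[0,0,0,0,0,0,0.5, 0,0,0,0,0,0,0.5, -0.02,0,0,0,0,0,0.5, -0.05,0,0,0,0,0,0.5, -0.05,0,0,0,0,0,0.5, 0,-0.05,-0.004,0,0,0,0.7, 0,-0.05,-0.004,0,0,0,0.7, 0,-0.05,0,0,0,0,0.7,0,-0.05,0,0,0,0,0.7,0,-0.05,0,0,0,0,0.7,0,0,0,0,0,0,0.7]'; python3 -c "
from h import *
a=snap('side','j_side');b=snap('top','j_top')
for c in('side','top'):
    for p,v in find('knob1',c):
        uv=proj(c,p);print(c,p.round(3),round(v,2),uv.round(),(a if c=='side' else b)[int(uv[1]),int(uv[0])])
go([.448,-.36,.2])
cv2.imwrite('pics/j.png',np.hstack([cv2.resize(a[160:420,200:420],(440,520)),cv2.resize(b[200:330,190:280],(360,520))]))"
```

```text
time_s: 32.22
position: [0.4924, 0.1686, 0.1324]
orientation: [-2.729, 1.57, -2.791]
wrist_force: [0.1, -0.3, -1.7]
finger_gap: 0.0397
time_s: 33.6
position: [0.469, -0.0823, 0.2529]
orientation: [-0.451, 1.57, -0.515]
wrist_force: [-0.1, 0.8, 0.1]
finger_gap: 0.065
side [ 0.434 -0.465  0.054] 0.95 [332. 419.] [167 176  48]
side [ 0.578 -0.374  0.05 ] 0.79 [380. 362.] [ 74 189 243]
side [ 0.672 -0.432  0.049] 0.75 [434. 371.] [136  83 131]
side [ 0.592 -0.265  0.048] 0.7 [364. 325.] [ 62 136 184]
side [ 0.37  -0.36   0.051] 0.67 [282. 386.] [160  69 133]
side [ 0.307 -0.304  0.05 ] 0.59 [244. 374.] [169  76 144]
side [ 0.447 -0.37   0.054] 0.57 [320. 377.] [ 64 151 209]
top [ 0.578 -0.361  0.057] 0.73 [430. 226.] [102 180 229]
top [ 0.37  -0.348  0.059] 0.63 [428. 299.] [142  80 128]
top [ 0.603 -0.254  0.064] 0.62 [393. 217.] [ 96 158 202]
top [ 0.673 -0.422  0.06 ] 0.61 [450. 193.] [156  73 126]
top [0.502 0.171 0.086] 0.59 [242. 251.] [ 87 155 202]
top [ 0.45  -0.353  0.065] 0.57 [429. 271.] [ 98 165 215]
top [ 0.309 -0.292  0.061] 0.55 [409. 321.] [149  81 131]
top [ 0.439 -0.455  0.06 ] 0.48 [466. 275.] [165 168  74]
top [ 0.762 -0.254  0.055] 0.21 [391. 164.] [ 89 220 179]
shift [0.0526, -0.2817, -0.0044] psi 1.511 q6 -1.78 t 33.8
```

View pics/j.png

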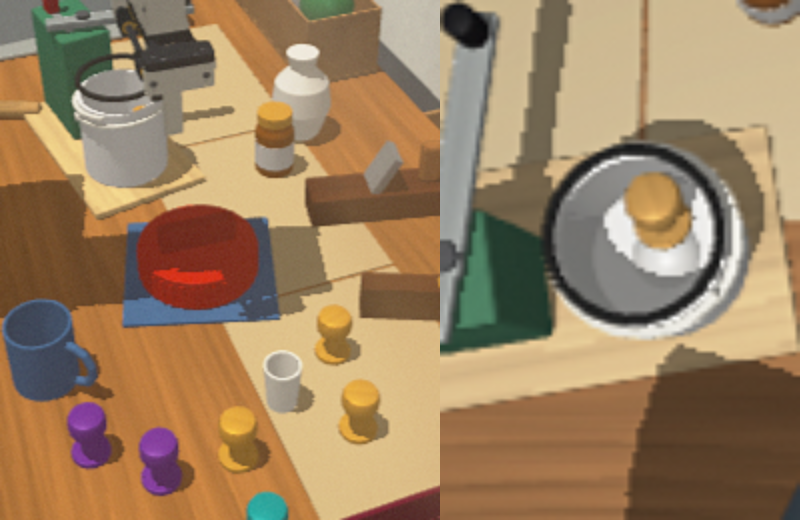

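Knob A stands upright inside the canister and the others are in place. Next is B.

```bash
python3 -m creep '[0,-0.056,-0.001,0,0,0,0.7, 0,-0.056,-0.001,0,0,0,0.7, 0,-0.056,-0.001,0,0,0,0.7, 0,-0.056,-0.001,0,0,0,0.7, 0,-0.056,0,0,0,0,0.7, 0.05,0,0,0,0,0,0.7, 0.05,0,0,0,0,0,0.7, 0,0,0,0,0,0,0.7]'
python3 -c "
from h import *
go([.4485,-.3605,.032])"
```

```text
time_s: 34.8
position: [0.4474, -0.357, 0.1497]
orientation: [2.435, 1.564, 2.376]
wrist_force: [0.6, -0.3, 0.6]
finger_gap: 0.0647
shift [0.1177, -0.0039, 0.0019] psi 1.511 q6 -2.27 t 34.8
```

```bash
python3 -m creep '[0.05,-0.004,0.001,0,0,0,0.7, 0.04,0,0,0,0,0,0.7, 0.027,0,0,0,0,0,0.7, 0,0,0,0,0,0,0.7, 0,0,0,0,0,0,0, 0,0,0,0,0,0,0, 0,0,0,0,0,0,0, 0,0,0,0,0,0,0]' 40;python3 -m creep '[-0.05,0,0,0,0,0,0, -0.06,0,0,0,0,0,0, -0.06,0,0,0,0,0,0, -0.06,0,0,0,0,0,0, 0,0,0,0,0,0,0]' 50; python3 -c "
from h import *
go([.4525,.1685,.26])"
```

```text
time_s: 35.8
position: [0.4493, -0.3634, 0.0364]
orientation: [-0.532, 1.57, -0.593]
wrist_force: [-0.1, 2.5, 8.5]
finger_gap: 0.0393
time_s: 36.42
position: [0.45, -0.3644, 0.2703]
orientation: [-0.71, 1.562, -0.771]
wrist_force: [-0.1, -0.1, -2.7]
finger_gap: 0.0391
shift [0.0071, 0.5321, -0.0301] psi 1.51 q6 -2.27 t 36.425
```

```bash
python3 -m creep '[0,0.053,-0.003,0,0,0,0, 0,0.053,-0.003,0,0,0,0, 0,0.053,-0.003,0,0,0,0, 0,0.053,-0.003,0,0,0,0, 0,0.053,-0.003,0,0,0,0, 0,0.053,-0.003,0,0,0,0, 0,0.053,-0.003,0,0,0,0, 0,0.053,-0.003,0,0,0,0, 0,0.053,-0.003,0,0,0,0, 0,0.053,-0.003,0,0,0,0, 0,0,0,0,0,0,0, 0,0,0,0,0,0,0]' 50; python3 -c "
from h import *
go([.4525,.1685,.13])"
```

```text
time_s: 37.92
position: [0.4508, 0.1673, 0.2645]
orientation: [-2.636, 1.569, -2.697]
wrist_force: [-0.4, -0.1, -0.1]
finger_gap: 0.0394
shift [0.1345, 0.0014, 0.0018] psi 1.51 q6 -1.25 t 37.925
```

```bash
python3 -m creep '[0.05,0.0014,0.0018,0,0,0,0, 0.05,0,0,0,0,0,0, 0.02,0,0,0,0,0,0, 0.013,0,0,0,0,0,0, 0,0,0,0,0,0,0]';python3 -m creep '[0,0,0,0,0,0,0.5, 0,0,0,0,0,0,0.5, -0.02,0,0,0,0,0,0.5, -0.05,0,0,0,0,0,0.5, -0.05,0,0,0,0,0,0.5, 0,-0.05,0.02,0,0,0,0.7, 0,-0.05,0.02,0,0,0,0.7, 0,-0.05,0.02,0,0,0,0.7,0,-0.05,0.02,0,0,0,0.7,0,-0.05,0.02,0,0,0,0.7,0,0,0,0,0,0,0.7]'; python3 -c "
from h import *
a=snap('side','k_side');b=snap('top','k_top')
for c in('side','top'):
    for p,v in find('knob1',c):
        uv=proj(c,p);x=(a if c=='side' else b)[int(uv[1]),int(uv[0])]
        if x[2]>x[0]+40 and v>.3: print(c,p.round(3),round(v,2),uv.round())
go([.6,-.2575,.2])
cv2.imwrite('pics/k.png',np.hstack([cv2.resize(a[160:420,200:420],(440,520)),cv2.resize(b[200:330,190:280],(360,520))]))"
```

```text
time_s: 38.55
position: [0.453, 0.1682, 0.132]
orientation: [-2.761, 1.57, -2.823]
wrist_force: [0.2, -0.9, -0.4]
finger_gap: 0.0392
time_s: 39.92
position: [0.5383, -0.0895, 0.2526]
orientation: [-0.51, 1.57, -0.574]
wrist_force: [-0.4, 0.5, 0.2]
finger_gap: 0.0651
side [ 0.578 -0.373  0.048] 0.93 [380. 362.]
side [ 0.599 -0.266  0.048] 0.58 [367. 324.]
top [0.45  0.166 0.095] 0.74 [243. 269.]
top [0.502 0.17  0.087] 0.68 [242. 251.]
top [ 0.601 -0.254  0.058] 0.58 [392. 218.]
top [ 0.577 -0.367  0.061] 0.57 [432. 226.]
shift [0.0526, -0.1678, 0.0727] psi 1.511 q6 -1.75 t 40.125
```

View pics/k.png

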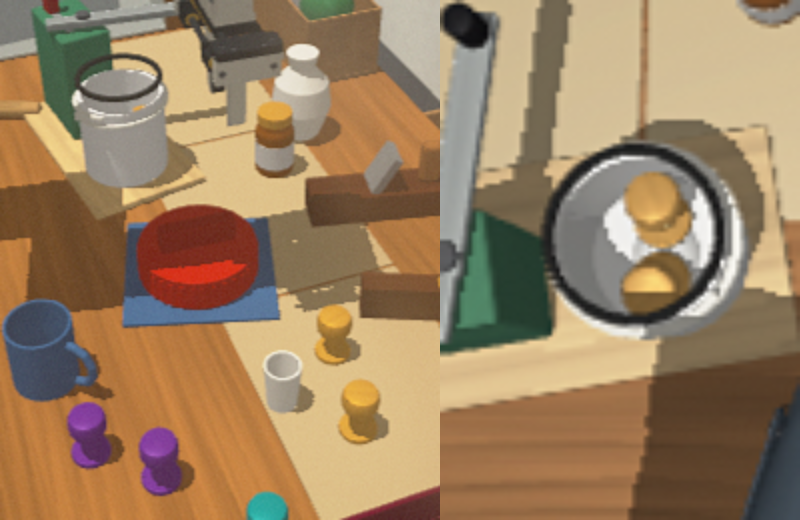

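Both knobs stand in the canister at ±25 mm along x. For C and D I turn the jaws along x.

```bash
python3 -m creep '[0,-0.055,0.024,0,0,0,0.7, 0,-0.055,0.024,0,0,0,0.7, 0,-0.055,0.024,0,0,0,0.7, 0,0,0,9.6,0,0,0.7, 0,0,0,9.6,0,0,0.7, 0,0,0,9.6,0,0,0.7, 0,0,0,9.6,0,0,0.7, 0,0,0,9.6,0,0,0.7, 0,0,0,9.6,0,0,0.7, 0,0,0,9.6,0,0,0.7, 0,0,0,9.6,0,0,0.7, 0,0,0,9.6,0,0,0.7, 0.06,0,0,0,0,0,0.7, 0.04,0,0,0,0,0,0.7, 0,0,0,0,0,0,0.7]'
python3 -c "
from h import *
go([.6005,-.2585,.032])"
```

```text
time_s: 42.0
position: [0.5984, -0.2539, 0.1501]
orientation: [-2.055, 1.566, 2.661]
wrist_force: [0.5, -0.0, 0.6]
finger_gap: 0.0648
shift [0.1181, 0.0026, 0.0049] psi 0.003 q6 -0.48 t 42.0
```

```bash
python3 -m creep '[0.05,0.0025,0.005,0,0,0,0.7, 0.04,0,0,0,0,0,0.7, 0.028,0,0,0,0,0,0.7, 0,0,0,0,0,0,0.7, 0,0,0,0,0,0,0, 0,0,0,0,0,0,0, 0,0,0,0,0,0,0, 0,0,0,0,0,0,0]' 40;python3 -m creep '[-0.05,0,0,0,0,0,0, -0.06,0,0,0,0,0,0, -0.06,0,0,0,0,0,0, -0.06,0,0,0,0,0,0, 0,0,0,0,0,0,0]' 50; python3 -c "
from h import *
go([.472,.1925,.26])"
```

```text
time_s: 43.0
position: [0.6026, -0.261, 0.0355]
orientation: [1.142, 1.569, -0.427]
wrist_force: [-0.7, 0.3, 6.4]
finger_gap: 0.0394
time_s: 43.62
position: [0.6034, -0.2615, 0.2697]
orientation: [1.089, 1.562, -0.48]
wrist_force: [0.3, 0.2, -2.1]
finger_gap: 0.0391
shift [0.0069, -0.1306, -0.4543] psi 0.002 q6 -0.48 t 43.625
```

```bash
python3 -m creep '[0,-0.013,-0.045,0,0,0,0, 0,-0.013,-0.045,0,0,0,0, 0,-0.013,-0.045,0,0,0,0, 0,-0.013,-0.045,0,0,0,0, 0,-0.013,-0.045,0,0,0,0, 0,-0.013,-0.045,0,0,0,0, 0,-0.013,-0.045,0,0,0,0, 0,-0.013,-0.045,0,0,0,0, 0,-0.013,-0.045,0,0,0,0, 0,-0.013,-0.045,0,0,0,0, 0,0,-0.003,0,0,0,0, 0,0,0,0,0,0,0]' 50; python3 -c "
from h import *
go([.472,.1925,.13])"
```

```text
time_s: 45.12
position: [0.4708, 0.1917, 0.2635]
orientation: [-1.08, 1.569, -2.649]
wrist_force: [0.5, 0.3, -1.5]
finger_gap: 0.0392
shift [0.1335, 0.0013, -0.0009] psi 0.002 q6 0.29 t 45.125
```

```bash
python3 -m creep '[0.05,0.001,-0.001,0,0,0,0, 0.05,0,0,0,0,0,0, 0.02,0,0,0,0,0,0, 0.011,0,0,0,0,0,0, 0,0,0,0,0,0,0]';python3 -m creep '[0,0,0,0,0,0,0.5, 0,0,0,0,0,0,0.5, -0.02,0,0,0,0,0,0.5, -0.05,0,0,0,0,0,0.5, -0.05,0,0,0,0,0,0.5, 0,0.02,0.05,0,0,0,0.7, 0,0.02,0.05,0,0,0,0.7, 0,0.02,0.05,0,0,0,0.7,0,0.02,0.05,0,0,0,0.7,0,0.02,0.05,0,0,0,0.7,0,0,0,0,0,0,0.7]'; python3 -c "
from h import *
a=snap('side','l_side');b=snap('top','l_top')
for c in('side','top'):
    for p,v in find('knob1',c):
        uv=proj(c,p);x=(a if c=='side' else b)[int(uv[1]),int(uv[0])]
        if x[2]>x[0]+40 and v>.3: print(c,p.round(3),round(v,2),uv.round())
go([.577,-.370,.25])
cv2.imwrite('pics/l.png',np.hstack([cv2.resize(a[160:420,200:420],(440,520)),cv2.resize(b[200:330,190:280],(360,520))]))"
```

```text
time_s: 45.75
position: [0.4724, 0.1923, 0.1332]
orientation: [-1.059, 1.57, -2.629]
wrist_force: [-0.0, -0.1, -1.3]
finger_gap: 0.0395
time_s: 47.12
position: [0.5733, -0.0597, 0.2535]
orientation: [0.931, 1.57, -0.641]
wrist_force: [-0.3, 1.1, -0.0]
finger_gap: 0.0648
side [ 0.575 -0.375  0.052] 0.75 [379. 362.]
side [0.47  0.192 0.101] 0.45 [258. 212.]
top [0.5   0.169 0.089] 0.75 [243. 252.]
top [0.478 0.199 0.105] 0.72 [230. 259.]
top [ 0.579 -0.363  0.058] 0.61 [431. 226.]
top [0.449 0.167 0.092] 0.49 [243. 270.]
shift [0.0036, 0.0038, 0.3141] psi 0.003 q6 -0.18 t 47.325
```

View pics/l.png

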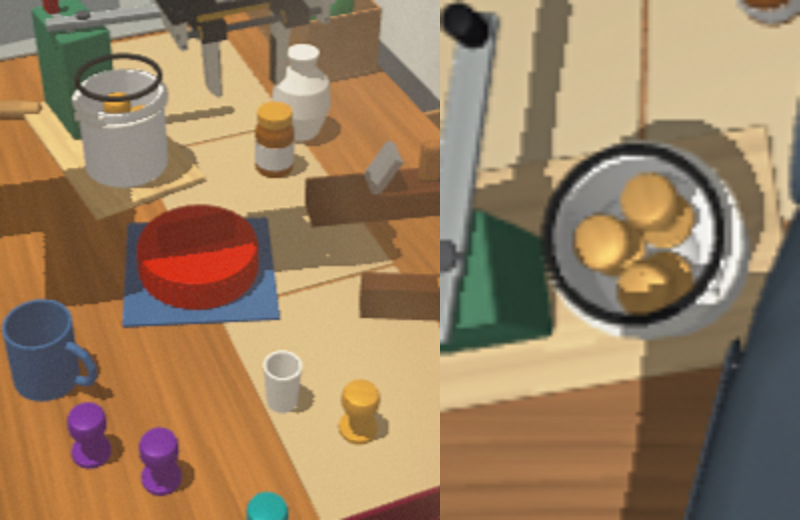

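Third knob is in, standing a bit higher at +y. D is undisturbed; fetch it.

```bash
python3 -m creep '[0,0.001,0.052,0,0,0,0.7, 0,0.001,0.052,0,0,0,0.7, 0,0.001,0.052,0,0,0,0.7, 0,0.001,0.052,0,0,0,0.7, 0,0,0.052,0,0,0,0.7, 0,0,0.052,0,0,0,0.7, 0.05,0,0,0,0,0,0.7, 0.05,0,0,0,0,0,0.7, 0,0,0,0,0,0,0.7]'
python3 -c "
from h import *
go([.577,-.370,.032])"
```

```text
time_s: 48.45
position: [0.576, -0.3666, 0.1502]
orientation: [-2.22, 1.564, 2.496]
wrist_force: [0.1, 0.2, 1.2]
finger_gap: 0.0649
shift [0.1182, 0.0016, 0.0039] psi 0.003 q6 -0.64 t 48.45
```

```bash
python3 -m creep '[0.05,0.0015,0.004,0,0,0,0.7, 0.04,0,0,0,0,0,0.7, 0.028,0,0,0,0,0,0.7, 0,0,0,0,0,0,0.7, 0,0,0,0,0,0,0, 0,0,0,0,0,0,0, 0,0,0,0,0,0,0, 0,0,0,0,0,0,0]' 40;python3 -m creep '[-0.05,0,0,0,0,0,0, -0.06,0,0,0,0,0,0, -0.06,0,0,0,0,0,0, -0.06,0,0,0,0,0,0, 0,0,0,0,0,0,0]' 50; python3 -c "
from h import *
go([.474,.1445,.26])"
```

```text
time_s: 49.45
position: [0.5796, -0.3733, 0.0368]
orientation: [1.009, 1.568, -0.56]
wrist_force: [1.1, 0.5, 7.5]
finger_gap: 0.0395
time_s: 50.08
position: [0.5799, -0.3737, 0.2709]
orientation: [0.916, 1.562, -0.653]
wrist_force: [-0.1, 0.5, -2.4]
finger_gap: 0.0397
shift [0.0075, -0.105, -0.5185] psi 0.002 q6 -0.64 t 50.075
```

```bash
python3 -m creep '[0,-0.0105,-0.052,0,0,0,0, 0,-0.0105,-0.052,0,0,0,0, 0,-0.0105,-0.052,0,0,0,0, 0,-0.0105,-0.052,0,0,0,0, 0,-0.0105,-0.052,0,0,0,0, 0,-0.0105,-0.052,0,0,0,0, 0,-0.0105,-0.052,0,0,0,0, 0,-0.0105,-0.052,0,0,0,0, 0,-0.0105,-0.052,0,0,0,0, 0,-0.0105,-0.052,0,0,0,0, 0,0,0,0,0,0,0, 0,0,0,0,0,0,0]' 50; python3 -c "
from h import *
go([.474,.1435,.135])"
```

```text
time_s: 51.58
position: [0.4723, 0.1466, 0.2645]
orientation: [-1.192, 1.569, -2.76]
wrist_force: [-0.6, 0.1, -1.9]
finger_gap: 0.0394
shift [0.1295, 0.0019, 0.003] psi 0.002 q6 0.2 t 51.575
```

```bash
python3 -m creep '[0.05,0.002,0.003,0,0,0,0, 0.05,0,0,0,0,0,0, 0.02,0,0,0,0,0,0, 0.007,0,0,0,0,0,0, 0,0,0,0,0,0,0]';python3 -m creep '[0,0,0,0,0,0,0.5, 0,0,0,0,0,0,0.5, -0.02,0,0,0,0,0,0.5, -0.05,0,0,0,0,0,0.5, -0.05,0,0,0,0,0,0.5, 0,0.02,0.05,0,0,0,0.7, 0,0.02,0.05,0,0,0,0.7, 0,0.02,0.05,0,0,0,0.7,0,0.02,0.05,0,0,0,0.7,0,0.02,0.05,0,0,0,0.7,0,0,0,0,0,0,0.7]'; python3 -c "
from h import *
a=snap('side','m_side');b=snap('top','m_top')
for c in('side','top'):
    for p,v in find('knob1',c):
        uv=proj(c,p);x=(a if c=='side' else b)[int(uv[1]),int(uv[0])]
        if x[2]>x[0]+40 and v>.3: print(c,p.round(3),round(v,2),uv.round())
print(robot.sense()['wrist_force'])
cv2.imwrite('pics/m.png',np.hstack([cv2.resize(a[160:420,200:420],(440,520)),cv2.resize(b[200:330,190:280],(360,520))]))"
```

```text
time_s: 52.2
position: [0.475, 0.1434, 0.1385]
orientation: [-0.725, 1.571, -2.295]
wrist_force: [0.8, 0.1, -1.5]
finger_gap: 0.0397
time_s: 53.58
position: [0.5759, -0.1087, 0.2585]
orientation: [0.97, 1.57, -0.603]
wrist_force: [0.6, -0.3, -0.1]
finger_gap: 0.0653
top [0.475 0.2   0.105] 0.7 [230. 260.]
top [0.465 0.136 0.14 ] 0.59 [251. 262.]
top [0.444 0.172 0.096] 0.56 [241. 271.]
top [0.506 0.177 0.095] 0.56 [239. 249.]
[ 0.24488698 -0.03080911  0.37682383]
```

View pics/m.png

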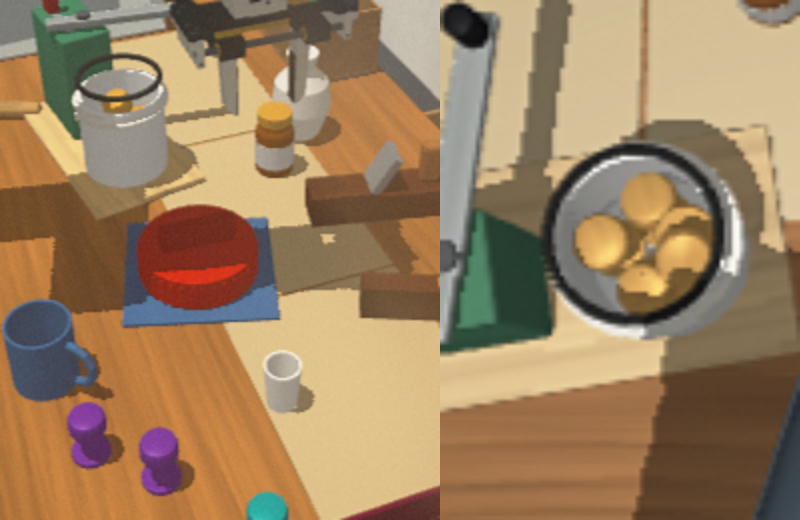

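```bash
python3 -m creep '[0,0,0,0,0,0,0.7, 0,0,0,0,0,0,0.7, 0,0,0,0,0,0,0.7, 0,0,0,0,0,0,0.7]'; python3 -c "
from h import *
snap('top');print([(p.round(3).tolist(),round(v,2)) for p,v in find('knob1','top') if p[1]>.05])
robot.job_done()"
```

```text
time_s: 54.28
position: [0.5752, -0.1057, 0.2584]
orientation: [-0.983, 1.571, -2.552]
wrist_force: [0.6, -0.4, -1.2]
finger_gap: 0.0652
[([0.474, 0.201, 0.106], 0.69), ([0.507, 0.176, 0.093], 0.65), ([0.467, 0.139, 0.145], 0.48), ([0.442, 0.174, 0.098], 0.44)]
the job is handed in; nothing more can be done
```

I finished the job and handed it in at about 54 s of the 210 s allowed; no verdict was reported.

- **Keeper and bar:** I pushed the red keeper about 40 mm, measured in the side picture. I then swung the hold-down bar to about 1.3 rad, worked out from the gripper's position. A picture showed it clear of the cap.
- **Cap:** I unscrewed it by about 248° and lifted it off. I set it down the right way up, and the gripper let go within 1–2 mm of the tile's estimated centre.
- **Knobs:** Four brass knobs were present and all four are in the canister. The purple and turquoise ones were left alone, and the egg cup and jar looked in place.

**Last checks:** The final top view found all four knobs inside the mouth and at rest, within about 5 mm of the look before. The fourth rests on the heads of the others, with its base at an estimated 85 mm above the table, below the 126 mm limit. The robot was clear of everything.

**One disagreement:** the network put the cap about 20 mm from the tile's centre, while the release pose says 1–2 mm. I put this down to the network reporting only the visible, partly hidden surface. I did not check it separately; either way it is within the 50 mm limit.

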